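Point out the container left open, then shut it

TASK

One of the two red sealing containers on the shelf has been left with its lid up. First point it out: with fingers pointing down, hold the fingertips a few centimetres above the middle of its open mouth for two seconds without touching it; do not point at or touch the closed one. Then gently push the lid down with the fingertips until it is fully shut, without pinching it, without lifting the container or shoving it out of its place, and without disturbing anything else, and draw the hand clear.

Things in the scene. Friction and masses are not known exactly. Their poses are not given: they have to be found in the camera images.
- box_open: the open red plastic sealing container (loose, 0.8 to 1.2 kg, holds walnuts well below its rim): tub 120 (x) by 110 (y) by 75 mm high, walls 4 mm; origin at the centre of its underside, z up; its lid is hinged along its +x rim (the far side from the robot, turned by its yaw)
- mouth (a point): centre of the open mouth of that container, level with its rim, 75 mm above the shelf; axes as the container's
- lid_hinge (a point): middle of the lid's hinge line, on the far rim, 62 mm from the mouth's centre along the container's +x, 75 mm above the shelf; the hinge line runs along the container's y
- lid_edge (a point): middle of the lid's free edge, in mid-thickness, 124 mm from the hinge; moves with the lid (its x runs from the free edge to the hinge, z out of the lid's outer face). The lid is a flat rigid red plate, 124 mm from hinge to free edge, 114 mm wide, 6 mm thick; shut, its top is 81 mm above the shelf
- lid (a joint): lid angle in rad: 0 fully shut (level), 1.57 upright, up to 1.9 leaning back away from the mouth; the free edge comes over towards the container's -x (the robot's side) as it closes. The hinge is stiff (about 0.08 N m, so about 1 N at the free edge): the lid stays where it is left and must be pushed all the way down; no latch
- box_shut: the other, identical red container, its lid shut (loose, 0.8 to 1.2 kg, 81 mm high over all); origin at the centre of its underside; leave alone
- shut_top (a point): centre of the top of the closed container's lid, 81 mm above the shelf
- jar: bystander: loose upright screw-top glass jar, 68 mm diameter, 150 mm high; origin at the centre of its underside
- bowl_a: bystander: loose speckled brown stoneware side bowl, 110 mm across the rim, 50 mm high; origin at the centre of its underside
- bowl_b: bystander: a second bowl just like it
- chopsticks: bystander: a pair of stainless chopsticks, 220 mm long along y, lying on a white ceramic holder, 17 mm high over all; one loose piece; origin on the shelf near its middle
Things that resemble listed ones, but are neither listed nor needed, are in the scene too. Leave any green or turquoise look-alike of the box_open alone.

How it is judged:
By the outcome, as a careful person would: the job done as asked, in the order asked, and still so for the second after the job is handed in, with the robot touching nothing.
It also fails if it takes over 64 s, if anything falls off the work surface, if the arm or the gripper's body presses on something with over 40 N, if the wrist force passes 120 N, or if a joint passes its speed limit or range.

ROBOT

A 6-joint arm with a two-finger parallel gripper is mounted at the origin on the work surface. World frame = base frame: x ahead of the robot, y to its left, z up, the work surface at z = 0. Lengths are in m, angles in rad, forces in N, time in s.
With the tool pointing down it reaches from about 0.35 to 0.975 m from the base axis. Payload 4.9 kg.
Tool frame: the origin (TCP) lies between the finger pads, 19 mm behind the fingertips; this is the grasp point; z points along the fingers, y is the line along which they close (so a half turn about z gives the same grasp; the last joint's range is limited). The gripper opens to 85 mm and grips with 20 to 120 N. Pads are 22 mm wide; open, the fingers measure 114 mm over their backs; the gripper's body (76 mm by 85 mm) begins 54 mm behind the grasp point. The pads swing forward as they close: fully open they stand 13 mm farther back than shut.
Start: joints at [1.193, 0.053, 1.613, -0, 1.476, -0.119], TCP at [0.16, 0.604, 0.25] pointing down, gripper open.
Joint ranges: [-3.01, 3.01], [-1.01, 2.22], [0.06, 2.58], [-1.02, 4.17], [0.09, 2.62], [-3.14, 3.14]. Speed limits (rad/s): [2.57, 2.57, 3.14, 3.14, 3.14, 3.14].

INTERFACE

Orientations are given as a unit quaternion [w, x, y, z].
In Python, from plant import manip, grab_frame gives the robot as it stands.
- The arm moves only by the tool servo_tool, never from a script. Its argument "deltas" is a list that holds one entry, the list of rows, each a list of 5 numbers: the opening in per cent of the stroke, from 0 (shut) to 100 (fully open), then the shift along the world's x, y, z in m, then the turn about the world's z in degrees. A call has exactly 8 rows; each row shifts and turns the commanded pose from where the row before left it; what a row does not reach is not made up. A row lasts 1/10 s, in which the tool goes at most 50 mm and 8.59 degrees, less where a joint would pass 70% of its speed; a pose out of reach is approached as far as the arm can. A call is refused whole if a number of a shift passes 0.05 or a number of a turn 8.59, either way. A call with a gripper value outside its range is refused whole. The fingers move at their own pace and stop on an object; the grip force is fixed at half the most. Time passes only in rows, so rows that do not move let the fingers close, or fill a call up. It gives the time, the measured TCP pose, the force, the opening and the grip force at its end, in the units of the state.
- manip.state(): the state, without advancing time (a new reading comes with each control period).
- grab_frame(name): name is "scene" or "side" or "wrist"; returns a dict with "pixels" (384x512x3 uint8, red, green, blue), "z_map" (384x512 float32, m along the optical axis (not along the pixel's ray), 0 where there is no reading), "fx", "fy", "cx", "cy" (pixels), "dist" ([k1, k2, p1, p2, k3] as OpenCV has them; the pictures are not rectified), "rvec" (rotation vector, rad) and "tvec" (3), from world to camera coordinates, as OpenCV has them; the wrist camera has in their place "T_tool_cam" (4x4, takes a point from camera to tool coordinates, whose origin is the TCP and whose axes are the flange's). Camera axes: x right, y down, z forward; pixel columns grow to the right and rows downward; lengths in m; the calibration is good to about 2 mm. A picture is of the moment at which its call begins: read the wrist's pose just before it.
- manip.job_done(): hands the job in; it is judged then, once.
The state is a dict: "time": time; "joint_pos": joint angles; "joint_vel": joint speeds; "joint_efforts": joint torques, N m; "tool_pos": TCP position; "tool_rot": TCP orientation; "contact_force": force on the tool from outside, world axes, zero at the start; "ft_torque": the same for the moment, N m; "gripper_width": opening from 0.0 (shut) to 1.0 (fully open); "grasp_force": force on a finger pad.
Only numpy, scipy, OpenCV 4.12 (cv2) and the standard library are available. Lean on these libraries where they do the work, as an engineer would, in place of code of your own. Each camera call takes 0.05 s, during which the arm holds its last target. There are 200 camera calls.

## Working session

There is one attempt and no reset: what is moved stays moved. The work goes in short steps, Python scripts to look and compute and a tool call to move; the robot and the scene stay as the last step left them, time stands still between calls to the robot, and variables do not carry over. Pictures are saved under pics/ and viewed, at most 10 in all, crops included, and the job is handed in when it is done.

Besides the shell and the picture viewer there is one more tool, called after "Call:" as a command line: name --argument value ..., lists and objects as JSON in quotes. servo_tool: Moves the arm, as the interface text tells. Its arguments: {"type":"object","properties":{"deltas":{"type":"array"}},"required":["deltas"]}

```bash
mkdir -p pics
cat > h.py <<'E'
import numpy as np, cv2
from plant import manip, grab_frame
def world(f):
    "per-pixel world points from the depth map"
    K=np.array([[f['fx'],0,f['cx']],[0,f['fy'],f['cy']],[0,0,1]]);d=np.array(f['dist'])
    h,w=f['z_map'].shape
    uv=np.stack(np.meshgrid(np.arange(w),np.arange(h)),-1).reshape(-1,1,2).astype(np.float64)
    n=cv2.undistortPoints(uv,K,d).reshape(h,w,2); z=f['z_map'][...,None]
    c=np.concatenate([n*z,z],-1)
    R=cv2.Rodrigues(np.array(f['rvec'],float))[0]
    return (c-np.array(f['tvec']).reshape(3))@R
def red(f):
    hsv=cv2.cvtColor(f['pixels'],cv2.COLOR_RGB2HSV)
    return (((hsv[...,0]<8)|(hsv[...,0]>172))&(hsv[...,1]>130)&(hsv[...,2]>60)).astype(np.uint8)
E
python3 - <<'E'
from h import *
import pickle
F={n:grab_frame(n) for n in("scene","side")}
pickle.dump(F,open('f0.pkl','wb'))
cv2.imwrite('pics/a.png',np.hstack([cv2.resize(F[n]['pixels'],(400,300),interpolation=3)[...,::-1] for n in F]))
cv2.imwrite('pics/s.png',F['scene']['pixels'][...,::-1]);cv2.imwrite('pics/d.png',F['side']['pixels'][...,::-1])
for n in F:
    P=world(F[n]);k,l,s,c=cv2.connectedComponentsWithStats(red(F[n]))
    for i in range(1,k):
        if s[i,4]>150:
            q=P[(l==i)&(F[n]['z_map']>0)]
            print(n,s[i],c[i].round(),np.percentile(q,[2,50,98],axis=0).round(3).tolist())
print(manip.state())
E
```

```text
scene [449   5  43  80 695] [471.  44.] [[-0.186, 0.098, 0.323], [-0.154, 0.116, 0.439], [-0.136, 0.126, 0.53]]
scene [402  85  32  38 605] [421. 102.] [[-0.107, 0.035, 0.219], [-0.064, 0.074, 0.271], [-0.012, 0.098, 0.299]]
scene [436  86  31  31 585] [452. 101.] [[-0.196, 0.087, 0.227], [-0.15, 0.122, 0.269], [-0.113, 0.145, 0.298]]
scene [ 216  133   46   73 1385] [231. 172.] [[0.409, -0.288, 0.003], [0.528, -0.145, 0.068], [0.553, -0.091, 0.203]]
scene [382 138  21  47 479] [392. 167.] [[-0.079, 0.046, 0.009], [0.001, 0.07, 0.024], [0.04, 0.104, 0.145]]
scene [ 262  211   65   63 2789] [293. 241.] [[0.452, 0.107, 0.002], [0.532, 0.186, 0.082], [0.578, 0.22, 0.087]]
side [  9  24  21  17 204] [19. 32.] [[0.127, 0.564, 0.432], [0.146, 0.572, 0.451], [0.169, 0.591, 0.471]]
side [ 188  157   54   55 2159] [216. 183.] [[0.45, 0.101, -0.002], [0.491, 0.124, 0.062], [0.609, 0.367, 0.082]]
side [ 240  161   77  118 4528] [284. 230.] [[0.408, -0.211, -0.002], [0.504, -0.171, 0.058], [0.654, -0.003, 0.198]]
side [ 24 166  15  69 221] [ 28. 200.] [[0.044, -0.085, 0.212], [0.049, -0.076, 0.2
[... 280 characters left out ...]
joint_pos': array([ 1.19299675e+00,  5.33414566e-02,  1.61416532e+00, -1.60131863e-05,
        1.47601427e+00, -1.18965574e-01]), 'joint_vel': array([-0.00033547, -0.00022874, -0.00372271,  0.00018018,  0.00112948,
        0.00011195]), 'joint_efforts': array([ 1.14427057e-03, -3.94905674e+01, -3.71363533e+01, -1.13977273e-04,
        3.91883572e-03, -1.44743780e-06]), 'tool_pos': array([0.15975464, 0.60368331, 0.2488494 ]), 'tool_rot': array([-2.29309302e-04,  1.29055223e-01,  9.91636939e-01, -9.36565672e-04]), 'contact_force': array([ 0.27146875, -0.46436127, -0.14571242]), 'ft_torque': array([ 0.04778037, -0.05777229, -0.00996443]), 'grasp_force': 0.0, 'gripper_width': 0.9990008252905027}
```

View pics/s.png

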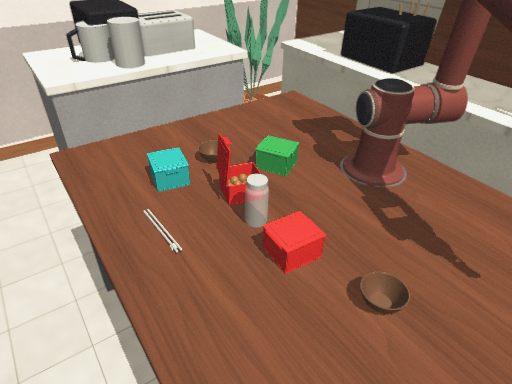

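View pics/d.png

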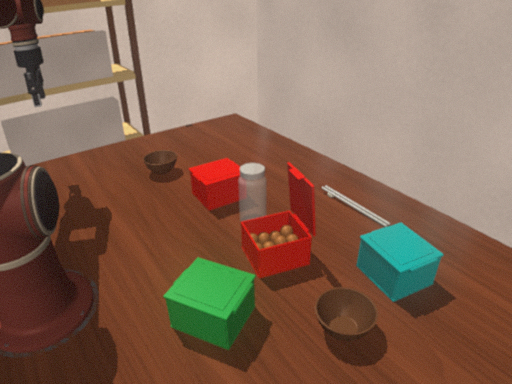

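The scene view shows four candidates. They are the open red box at scene (231,172) / side (284,230), the closed red one at scene (293,241) / side (216,183), a green one at scene (277,155) and a turquoise one at scene (168,168). The open red box fits, with its lid up and walnuts visible. I'll confirm that in a crop and measure it.

Run:
```python
from h import *
import pickle
F=pickle.load(open('f0.pkl','rb'))
cv2.imwrite('pics/c.png',np.hstack([cv2.resize(F['scene']['pixels'][120:220,190:310],(396,330),interpolation=2),cv2.resize(F['side']['pixels'][150:290,220:388],(396,330),interpolation=2)])[...,::-1])
for n in F:
    f=F[n];P=world(f);m=red(f).astype(bool)&(f['z_map']>0)
    # drop depth edges
    z=f['z_map'];g=cv2.dilate(z,np.ones((3,3)))-cv2.erode(z,np.ones((3,3)));m&=g<0.04
    box=m&(P[...,1]<-0.05)&(P[...,1]>-0.26)&(P[...,0]>.35)&(P[...,0]<.65)
    q=P[box]
    lid=q[q[:,2]>.09]
    c=lid.mean(0);u,s,v=np.linalg.svd(lid-c,full_matrices=False)
    print(n,'lid',len(lid),c.round(4),'normal',v[2].round(3),'rms',s[2]/len(lid)**.5)
    print(' lid ext',np.percentile(lid,[1,99],axis=0).round(3).tolist())
    rim=q[(q[:,2]>.068)&(q[:,2]<.082)]
    print(' rim',len(rim),np.percentile(rim,[1,99],axis=0).round(3).tolist())
    low=q[q[:,2]<.075]; r=cv2.minAreaRect(low[:,:2].astype(np.float32)); print(' low rect',r)
    H=P; ok=(f['z_map']>0)&(g<.04)
    hsv=cv2.cvtColor(f['pixels'],cv2.COLOR_RGB2HSV)
    for nm,lo,hi in(('green',50,70),('turq',80,98)):
        k=ok&(hsv[...,0]>lo)&(hsv[...,0]<hi)&(hsv[...,1]>120)&(P[...,0]>.2)&(P[...,0]<.9)&(abs(P[...,1])<.5)&(P[...,2]>-.01)&(P[...,2]<.12)
        if k.sum(): print(' ',nm,k.sum(),np.percentile(P[k],[2,98],axis=0).round(3).tolist())
    k=ok&(P[...,2]>.088)&(P[...,2]<.2)&(P[...,0]>.3)&(P[...,0]<.75)&(P[...,1]>-.15)&(P[...,1]<.15)&~m
    if k.sum(): print('  jar?',k.sum(),np.percentile(P[k],[3,50,97],axis=0).round(3).tolist())
    s=m&(P[...,1]>.05)&(P[...,1]<.3)&(P[...,0]>.4)&(P[...,0]<.65)&(P[...,2]>.075)
    print('  shut top',np.percentile(P[s],[2,50,98],axis=0).round(3).tolist())
```

```text
scene lid 369 [ 0.5392 -0.1463  0.1529] normal [ 0.961 -0.241  0.134] rms 0.0020566996850587683
 lid ext [[0.52, -0.197, 0.092], [0.555, -0.101, 0.205]]
 rim 65 [[0.412, -0.198, 0.068], [0.552, -0.09, 0.079]]
 low rect ((0.48485875129699707, -0.12569928169250488), (0.15197941660881042, 0.11986185610294342), 74.91194915771484)
  green 1146 [[0.224, -0.259, 0.007], [0.35, -0.137, 0.087]]
  turq 1196 [[0.597, -0.391, 0.007], [0.703, -0.275, 0.087]]
  jar? 582 [[0.503, -0.012, 0.091], [0.532, 0.021, 0.13], [0.552, 0.035, 0.154]]
  shut top [[0.46, 0.112, 0.078], [0.525, 0.17, 0.084], [0.579, 0.218, 0.087]]
side lid 968 [ 0.5263 -0.1672  0.1465] normal [-0.963  0.241 -0.121] rms 0.0015313496099707395
 lid ext [[0.511, -0.212, 0.092], [0.545, -0.109, 0.2]]
 rim 347 [[0.406, -0.209, 0.068], [0.544, -0.08, 0.082]]
 low rect ((0.5275965332984924, -0.17445552349090576), (0.17182283103466034, 0.24245226383209229), 82.74021911621094)
  green 5350 [[0.205, -0.291, 0.004], [0.339, -0.16, 0.083]]
  turq 4059 [[0.576, -0.411, 0.004], [0.686, -0.285, 0.083]]
  jar? 739 [[0.485, -0.033, 0.091], [0.504, -0.019, 0.126], [0.534, 0.014, 0.15]]
  shut top [[0.45, 0.104, 0.076], [0.503, 0.149, 0.08], [0.564, 0.206, 0.082]]
```

View pics/c.png

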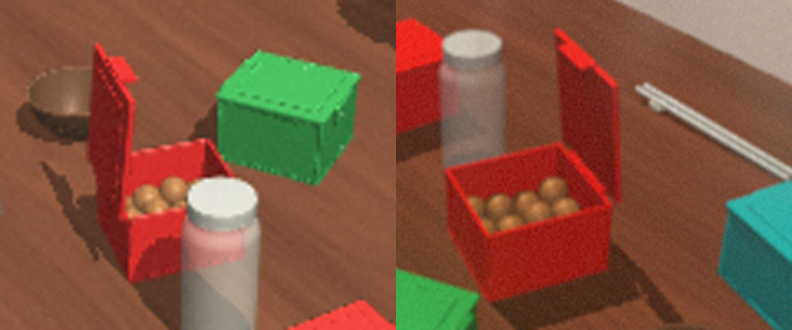

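The crop confirms it: the open red box has its lid upright, walnuts inside, and the jar beside it towards +y. The depth points of the two views disagree by about 15 mm, so I'll cast rays and triangulate instead.

```bash
cat >> h.py <<'E'
def ray(f,uv):
    K=np.array([[f['fx'],0,f['cx']],[0,f['fy'],f['cy']],[0,0,1]])
    n=cv2.undistortPoints(np.array(uv,float).reshape(-1,1,2),K,np.array(f['dist'])).reshape(-1,2)
    R=cv2.Rodrigues(np.array(f['rvec'],float))[0]
    d=np.c_[n,np.ones(len(n))]@R
    return -R.T@np.array(f['tvec']).reshape(3), d
def plane(f,uv,z):
    o,d=ray(f,uv); return o+d*((z-o[2])/d[:,2])[:,None]
def tri(fa,a,fb,b):
    oa,da=ray(fa,a);ob,db=ray(fb,b);out=[]
    for x,y in zip(da,db):
        s=np.linalg.lstsq(np.c_[x,-y],ob-oa,rcond=None)[0]
        p,q=oa+s[0]*x,ob+s[1]*y; out.append(np.r_[(p+q)/2,np.linalg.norm(p-q)])
    return np.array(out)
E
python3 - <<'E'
from h import *
import pickle
F=pickle.load(open('f0.pkl','rb'));s,d=F['scene'],F['side']
print('cams',ray(s,[[256,192]])[0].round(3),ray(d,[[256,192]])[0].round(3))
print('rim side\n',plane(d,[[241.6,222],[289.6,212],[310,237.8],[260.7,250.5]],.075).round(4))
print('rim scene -x-y corner, hinge corner\n',plane(s,[[250.6,162.4],[228,186.7]],.075).round(4))
print('tri lid top corners(-y,+y), rim -x-y\n',tri(s,[[219,133.6],[229.4,150.3],[250.6,162.4]],d,[[312,184],[288.3,162.7],[260.7,250.5]]).round(4))
# shut top: bright quad
for n in F:
    f=F[n];v=f['pixels'][...,0].astype(int);m=red(f)
    k,l,st,c=cv2.connectedComponentsWithStats(m)
    i=l[241,293] if n=='scene' else l[183,216]
    mm=(l==i); print(n,np.percentile(v[mm],[10,30,50,70,90]))
    P=world(f); q=f['z_map'][mm]
    zt=[p for p in zip(*np.nonzero(mm))]
    t=mm&(v>np.percentile(v[mm],50)*.92)
    r=cv2.minAreaRect(np.argwhere(t)[:,::-1].astype(np.float32));print(r)
    ys,xs=np.nonzero(mm)
    uv=np.c_[xs,ys]; A=plane(f,uv,.081); B=P[ys,xs]
    sel=(B[:,2]>.072)
    print(' depth minus plane for top pixels',np.median((B-A)[sel],axis=0).round(4))
# table check
for n in F:
    f=F[n];P=world(f);k=(abs(P[...,2])<.03)&(P[...,0]>.3)&(P[...,0]<.8)&(abs(P[...,1])<.4)
    print(n,'table z',np.percentile(P[k][:,2],[20,50,80]).round(4))
E
```

```text
cams [1.019 0.689 0.735] [ 0.064 -0.658  0.553]
rim side
 [[ 0.4329 -0.0805  0.075 ]
 [ 0.5432 -0.1127  0.075 ]
 [ 0.5149 -0.2122  0.075 ]
 [ 0.4086 -0.1847  0.075 ]]
rim scene -x-y corner, hinge corner
 [[ 0.414  -0.1811  0.075 ]
 [ 0.5499 -0.1039  0.075 ]]
tri lid top corners(-y,+y), rim -x-y
 [[ 5.153e-01 -2.063e-01  1.997e-01  7.000e-04]
 [ 5.405e-01 -1.056e-01  1.980e-01  5.000e-04]
 [ 4.111e-01 -1.832e-01  7.280e-02  2.300e-03]]
scene [118. 208. 234. 244. 245.]
((297.7000427246094, 237.39999389648438), (53.21841049194336, 51.87677764892578), 63.43495178222656)
 depth minus plane for top pixels [0.0022 0.0023 0.0029]
side [130. 146. 151. 232. 237.]
((216.65354919433594, 182.8257293701172), (45.7351188659668, 52.36992645263672), 75.0685806274414)
 depth minus plane for top pixels [ 0.0007  0.0014 -0.0008]
scene table z [0.001  0.0023 0.0037]
side table z [-0.0018 -0.0005  0.0011]
```

Both views now agree. Mouth centre ≈ (0.478, -0.146), rim at z 0.073, yaw ≈ -14.3°, and the lid's free edge is at (0.528, -0.156, 0.199), which puts the lid angle at about 1.47. The tool's yaw already matches the box. I'll shut the fingers and travel.

Call:
servo_tool --deltas '[[[0,0.005,-0.012,0.003,0],[0,0.01,-0.024,0.003,0],[0,0.015,-0.036,0.003,0],[0,0.015,-0.036,0.003,0],[0,0.015,-0.036,0.003,0],[0,0.015,-0.036,0.003,0],[0,0.015,-0.036,0.003,0],[0,0.015,-0.036,0.003,0]]]'

```text
time: 0.9
tool_pos: [0.2651, 0.35, 0.2739]
tool_rot: [0.0, 0.129, 0.992, -0.0]
contact_force: [0.4, -0.0, 0.2]
gripper_width: 0.003
grasp_force: 0.0
```

Call:
servo_tool --deltas '[[[0,0.015,-0.036,0,0],[0,0.015,-0.036,0,0],[0,0.015,-0.036,0,0],[0,0.015,-0.036,0,0],[0,0.015,-0.036,0,0],[0,0.015,-0.036,0,0],[0,0.015,-0.036,0,0],[0,0.015,-0.036,0,0]]]'

```text
time: 1.7
tool_pos: [0.3847, 0.0622, 0.274]
tool_rot: [0.0, 0.129, 0.992, -0.0]
contact_force: [0.3, 0.8, 0.7]
gripper_width: 0.001
grasp_force: 0.0
```

Call:
servo_tool --deltas '[[[0,0.015,-0.036,0,0],[0,0.015,-0.036,0,0],[0,0.015,-0.036,0,0],[0,0.015,-0.036,0,0],[0,0.01,-0.024,0,0],[0,0.005,-0.012,0,0],[0,0,0,0,0],[0,0,0,0,0]]]'

```text
time: 2.5
tool_pos: [0.4594, -0.1152, 0.2739]
tool_rot: [-0.0, 0.129, 0.992, 0.0]
contact_force: [-0.2, 0.1, 0.3]
gripper_width: 0.0
grasp_force: 0.0
```

Run:
```python
from h import *
import pickle
s=manip.state();F={n:grab_frame(n) for n in("wrist","side")};F['s']=s
pickle.dump(F,open('f1.pkl','wb'))
print(F['wrist']['T_tool_cam'],s['tool_pos'],s['tool_rot'])
cv2.imwrite('pics/w.png',np.hstack([cv2.resize(F[n]['pixels'],(400,300),interpolation=3) for n in("wrist","side")])[...,::-1])
```

```text
[[-6.92871525e-04 -9.64853691e-01 -2.62786749e-01  6.74259810e-02]
 [ 9.99998922e-01 -3.28365789e-04 -1.43099238e-03 -3.36412569e-04]
 [ 1.29440810e-03 -2.62787457e-01  9.64852878e-01 -1.25311182e-01]
 [ 0.00000000e+00  0.00000000e+00  0.00000000e+00  1.00000000e+00]] [ 0.45944464 -0.11519763  0.27386302] [-2.76751376e-04  1.28945755e-01  9.91651569e-01  2.86143187e-04]
```

View pics/w.png

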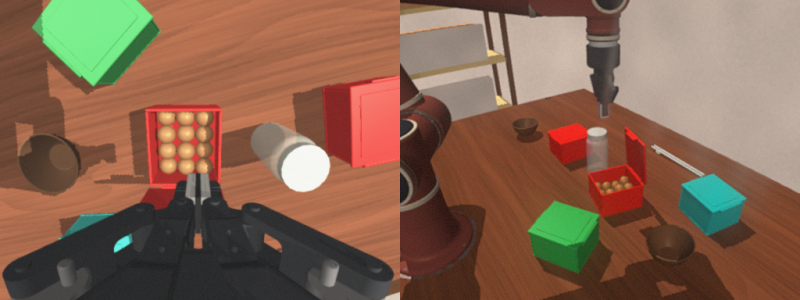

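```bash
cat >> h.py <<'E'
def wcam(f,s):
    from scipy.spatial.transform import Rotation as Ro
    q=s['tool_rot'];T=np.eye(4);T[:3,:3]=Ro.from_quat([q[1],q[2],q[3],q[0]]).as_matrix();T[:3,3]=s['tool_pos']
    C=np.linalg.inv(T@f['T_tool_cam']);g=dict(f);g['rvec']=cv2.Rodrigues(C[:3,:3])[0].ravel();g['tvec']=C[:3,3];return g
E
python3 - <<'E'
from h import *
import pickle
F=pickle.load(open('f1.pkl','rb'));f=wcam(F['wrist'],F['s'])
m=red(f);k,l,st,c=cv2.connectedComponentsWithStats(m);i=l[150,192] or l[180,192]
P=world(f);mm=(l==i);print(st[i])
q=P[mm&(f['z_map']>0)];r=q[(q[:,2]>.066)&(q[:,2]<.084)]
print(len(r),cv2.minAreaRect(r[:,:2].astype(np.float32)),np.median(r[:,2]))
ex=np.array([np.cos(np.radians(-14.3)),np.sin(np.radians(-14.3))]);ey=np.array([-ex[1],ex[0]])
d=r[:,:2]-[.478,-.146];print('x_box',np.percentile(d@ex,[1,99]),'y_box',np.percentile(d@ey,[1,99]))
print(plane(f,[[189.5,136],[283,135]],.075).round(4))
# fingertips in side view: darkest tip bottom
g=F['side'];Q=world(g);k=(g['z_map']>0)&(np.hypot(Q[...,0]-.459,Q[...,1]+.115)<.04)&(Q[...,2]>.2);print('tip z min',np.percentile(Q[k][:,2],[0.5,2,5]))
E
```

```text
[ 179  133  106  136 5145]
1521 ((0.4776940643787384, -0.14249667525291443), (0.11186328530311584, 0.12176074832677841), 75.34856414794922) 0.07568116541527112
x_box [-0.06208303  0.05904844] y_box [-0.05079426  0.05885753]
[[ 0.4031 -0.1742  0.075 ]
 [ 0.4288 -0.0734  0.075 ]]
tip z min [0.25847581 0.26904446 0.28655002]
```

Wrist view: the mouth's near rim runs from (148,107) to (221,106) in the half-size picture. The rim fits 112 x 122 mm at z 0.076, centred on (0.4777, -0.1425), yaw -14.6°, which matches the sizes given. Tips stand 19 mm below the TCP. I'll descend to point, then hold.

Call:
servo_tool --deltas '[[[0,0.007,-0.013,0,0],[0,0.007,-0.014,-0.01,0],[0,0,0,-0.025,0],[0,0,0,-0.03,0],[0,0,0,-0.03,0],[0,0,0,-0.025,0],[0,0,0,-0.012,0],[0,0,0,-0.005,0]]]'

```text
time: 3.4
tool_pos: [0.4735, -0.1426, 0.1357]
tool_rot: [-0.001, 0.129, 0.992, 0.0]
contact_force: [0.2, -0.3, 0.4]
gripper_width: -0.004
grasp_force: 0.0
```

Call:
servo_tool --deltas '[[[0,0,0,0,0],[0,0,0,0,0],[0,0,0,0,0],[0,0,0,0,0],[0,0,0,0,0],[0,0,0,0,0],[0,0,0,0,0],[0,0,0,0,0]]]'

```text
time: 4.2
tool_pos: [0.4739, -0.1428, 0.137]
tool_rot: [-0.0, 0.129, 0.992, 0.0]
contact_force: [0.2, -0.1, 0.3]
gripper_width: 0.001
grasp_force: 0.0
```

Call:
servo_tool --deltas '[[[0,0,0,0,0],[0,0,0,0,0],[0,0,0,0,0],[0,0,0,0,0],[0,0,0,0,0],[0,0,0,0,0],[0,0,0,0,0],[0,0,0,0,0]]]'

```text
time: 5.0
tool_pos: [0.4739, -0.1428, 0.137]
tool_rot: [0.0, 0.129, 0.992, -0.0]
contact_force: [0.6, -0.5, 0.1]
gripper_width: -0.004
grasp_force: 0.0
```

Call:
servo_tool --deltas '[[[0,0,0,0,0],[0,0,0,0,0],[0,0,0,0,0],[0,0,0,0,0],[0,0,0,0,0],[0,0,0,0,0],[0,0,0,0,0],[0,0,0,0,0]]]'

```text
time: 5.8
tool_pos: [0.4739, -0.1428, 0.137]
tool_rot: [0.0, 0.129, 0.992, 0.0]
contact_force: [0.2, -0.8, 0.4]
gripper_width: 0.001
grasp_force: 0.0
```

Run:
```python
from h import *
F={n:grab_frame(n) for n in("scene","side")}
cv2.imwrite('pics/p.png',np.hstack([cv2.resize(F['scene']['pixels'][60:240,150:390],(400,300),interpolation=2),cv2.resize(F['side']['pixels'][90:290,180:447],(400,300),interpolation=2)])[...,::-1])
```

```text
(no output)
```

View pics/p.png

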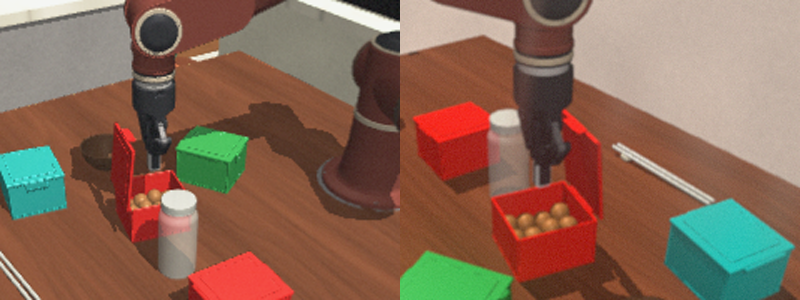

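The tips hang above the middle of the mouth, clear of the lid, at about (150,165) left and (543,180) right. I'll hold a little longer, then go up, over and behind the lid.

Call:
servo_tool --deltas '[[[0,0,0,0,0],[0,0,0,0,0],[0,0,0,0.01,0],[0,0,0,0.025,0],[0,0,0,0.03,0],[0,0,0,0.03,0],[0,0,0,0.03,0],[0,0,0,0.02,0]]]'

```text
time: 6.7
tool_pos: [0.4746, -0.1431, 0.2858]
tool_rot: [0.002, 0.129, 0.992, -0.001]
contact_force: [0.6, -0.3, -0.4]
gripper_width: 0.0
grasp_force: 0.0
```

Call:
servo_tool --deltas '[[[0,0.008,-0.002,0,0],[0,0.018,-0.0045,0,0],[0,0.02,-0.005,0,0],[0,0.02,-0.005,0,0],[0,0.02,-0.005,0,0],[0,0.014,-0.0035,0,0],[0,0.005,-0.0015,0,0],[0,0,0,0,0]]]'

```text
time: 7.5
tool_pos: [0.579, -0.1693, 0.2806]
tool_rot: [-0.001, 0.129, 0.992, 0.0]
contact_force: [0.5, -1.3, -0.2]
gripper_width: 0.001
grasp_force: 0.0
```

Call:
servo_tool --deltas '[[[0,0,0,-0.01,0],[0,0,0,-0.015,0],[0,0,0,-0.02,0],[0,0,0,-0.02,0],[0,0,0,-0.012,0],[0,0,0,-0.006,0],[0,0,0,0,0],[0,0,0,0,0]]]'

```text
time: 8.3
tool_pos: [0.5793, -0.1695, 0.1998]
tool_rot: [0.001, 0.129, 0.992, -0.0]
contact_force: [-0.2, -0.1, 0.3]
gripper_width: -0.0
grasp_force: 0.0
```

Run:
```python
from h import *
F={n:grab_frame(n) for n in("scene","side")}
cv2.imwrite('pics/q.png',np.hstack([cv2.resize(F['scene']['pixels'][60:240,120:360],(400,300),interpolation=2),cv2.resize(F['side']['pixels'][90:290,180:447],(400,300),interpolation=2)])[...,::-1])
```

```text
(no output)
```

View pics/q.png

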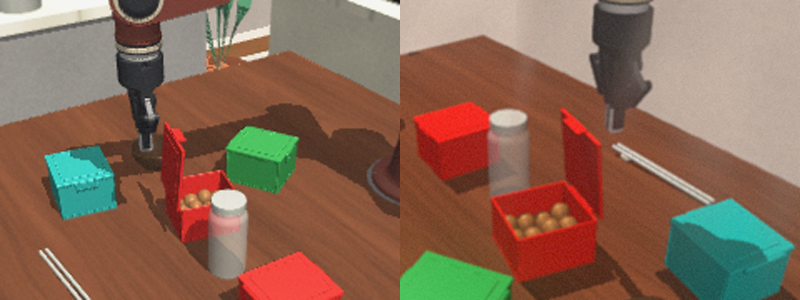

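The tips are behind the lid's upper part with nothing else near. I'll start the push along the lid's arc.

Call:
servo_tool --deltas '[[[0,-0.0077,0.002,0,0],[0,-0.0087,0.0022,0,0],[0,-0.0097,0.0025,0,0],[0,-0.0077,0.002,0,0],[0,-0.0039,0.001,0,0],[0,-0.0048,0.0012,-0.001,0],[0,-0.0048,0.0012,-0.001,0],[0,-0.0039,0.001,-0.001,0]]]'

```text
time: 9.2
tool_pos: [0.5275, -0.1562, 0.1961]
tool_rot: [0.0, 0.129, 0.992, -0.0]
contact_force: [0.1, -0.8, 1.3]
gripper_width: 0.001
grasp_force: 0.4
```

Call:
servo_tool --deltas '[[[0,-0.0063,0.0016,-0.0015,0],[0,-0.0063,0.0016,-0.002,0],[0,-0.0063,0.0016,-0.0025,0],[0,-0.0063,0.0016,-0.003,0],[0,-0.0058,0.0015,-0.0034,0],[0,-0.0058,0.0015,-0.0037,0],[0,-0.0055,0.0014,-0.004,0],[0,-0.0048,0.0012,-0.0043,0]]]'

```text
time: 10.0
tool_pos: [0.4801, -0.1441, 0.1711]
tool_rot: [-0.0, 0.129, 0.992, 0.0]
contact_force: [0.5, 0.2, 1.0]
gripper_width: 0.004
grasp_force: 0.3
```

Run:
```python
from h import *
F={n:grab_frame(n) for n in("scene","side")}
cv2.imwrite('pics/r.png',np.hstack([cv2.resize(F['scene']['pixels'][60:240,120:360],(400,300),interpolation=2),cv2.resize(F['side']['pixels'][90:290,180:447],(400,300),interpolation=2)])[...,::-1])
s=manip.state();print(s['tool_pos'],s['contact_force'])
```

```text
[ 0.47957923 -0.14385441  0.17047784] [-0.88717712  0.29281764 -0.08552894]
```

View pics/r.png

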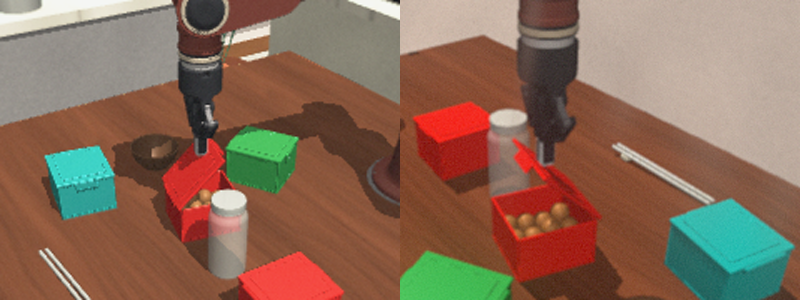

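The lid follows at about 45°, touched from above at (203,150) left, and the box hasn't moved. I'll continue.

Call:
servo_tool --deltas '[[[0,-0.0043,0.0011,-0.0045,0],[0,-0.0043,0.0011,-0.0047,0],[0,-0.0043,0.0011,-0.005,0],[0,-0.004,0.001,-0.005,0],[0,-0.0025,0.0006,-0.005,0],[0,-0.0025,0.0006,-0.005,0],[0,-0.0025,0.0006,-0.005,0],[0,-0.002,0.0005,-0.005,0]]]'

```text
time: 10.9
tool_pos: [0.454, -0.1375, 0.1319]
tool_rot: [-0.0, 0.129, 0.992, 0.0]
contact_force: [-0.3, -0.2, 1.8]
gripper_width: 0.003
grasp_force: 0.3
```

Call:
servo_tool --deltas '[[[0,-0.001,0.0003,-0.004,0],[0,-0.001,0.0003,-0.004,0],[0,-0.001,0.0003,-0.004,0],[0,-0.001,0.0002,-0.004,0],[0,-0.001,0.0002,-0.004,0],[0,0,0,-0.003,0],[0,0,0,-0.002,0],[0,0,0,-0.002,0]]]'

```text
time: 11.7
tool_pos: [0.4492, -0.1363, 0.1052]
tool_rot: [-0.0, 0.129, 0.992, 0.0]
contact_force: [-0.2, -0.2, 0.9]
gripper_width: 0.006
grasp_force: 0.2
```

Call:
servo_tool --deltas '[[[0,0,0,-0.001,0],[0,0,0,-0.001,0],[0,0,0,-0.001,0],[0,0,0,-0.0005,0],[0,0,0,-0.0005,0],[0,0,0,0,0],[0,0,0,0,0],[0,0,0,0,0]]]'

```text
time: 12.5
tool_pos: [0.4493, -0.1364, 0.1014]
tool_rot: [0.0, 0.129, 0.992, -0.0]
contact_force: [-0.0, -0.0, 0.0]
gripper_width: -0.0
grasp_force: 0.0
```

Call:
servo_tool --deltas '[[[0,0,0,-0.0005,0],[0,0,0,0,0],[0,0,0,-0.0005,0],[0,0,0,0,0],[0,0,0,-0.0005,0],[0,0,0,0,0],[0,0,0,0,0],[0,0,0,0,0]]]'

```text
time: 13.3
tool_pos: [0.4492, -0.1363, 0.0998]
tool_rot: [-0.0, 0.129, 0.992, 0.0]
contact_force: [-0.5, -0.1, -0.0]
gripper_width: 0.0
grasp_force: 0.0
```

Call:
servo_tool --deltas '[[[0,0,0,-0.0005,0],[0,0,0,0,0],[0,0,0,-0.0005,0],[0,0,0,0,0],[0,0,0,0,0],[0,0,0,0,0],[0,0,0,0,0],[0,0,0,0,0]]]'

```text
time: 14.1
tool_pos: [0.4493, -0.1364, 0.0996]
tool_rot: [-0.0, 0.129, 0.992, 0.0]
contact_force: [-2.4, 1.6, 5.7]
gripper_width: 0.002
grasp_force: 2.9
```

The motion has stopped firmly with the tips at z 0.0806, the shut height. One small press to be sure, then straight up.

Call:
servo_tool --deltas '[[[0,0,0,-0.0004,0],[0,0,0,0,0],[0,0,0,0,0],[0,0,0,0,0],[0,0,0,0.001,0],[0,0,0,0.002,0],[0,0,0,0.005,0],[0,0,0,0.01,0]]]'

```text
time: 14.9
tool_pos: [0.4486, -0.136, 0.116]
tool_rot: [-0.001, 0.129, 0.992, 0.0]
contact_force: [-0.3, -0.1, 0.9]
gripper_width: 0.0
grasp_force: 0.0
```

Call:
servo_tool --deltas '[[[0,0,0,0.02,0],[0,0,0,0.03,0],[0,0,0,0.03,0],[0,0,0,0.03,0],[0,0,0,0.03,0],[0,0,0,0.02,0],[0,0,0,0,0],[0,0,0,0,0]]]'

```text
time: 15.7
tool_pos: [0.4492, -0.1363, 0.2766]
tool_rot: [0.0, 0.129, 0.992, -0.0]
contact_force: [-0.2, 0.3, 0.1]
gripper_width: 0.004
grasp_force: 0.0
```

Run:
```python
from h import *
s=manip.state();F={n:grab_frame(n) for n in("wrist","scene","side")};F['wrist']=wcam(F['wrist'],s)
cv2.imwrite('pics/z.png',np.hstack([cv2.resize(F['scene']['pixels'][90:290,120:387],(400,300),interpolation=2),cv2.resize(F['side']['pixels'][90:290,180:447],(400,300),interpolation=2)])[...,::-1])
for n in F:
    f=F[n];P=world(f);z=f['z_map'];g=cv2.dilate(z,np.ones((3,3)))-cv2.erode(z,np.ones((3,3)))
    m=red(f).astype(bool)&(z>0)&(g<.03)&(abs(P[...,0]-.47)<.1)&(abs(P[...,1]+.145)<.085)&(P[...,2]>.074)&(P[...,2]<.12)
    q=P[m]
    A=np.linalg.lstsq(np.c_[q[:,:2]-[.478,-.143],np.ones(len(q))],q[:,2],rcond=None)[0]
    print(n,len(q),'slope,z',A.round(4),cv2.minAreaRect(q[:,:2].astype(np.float32)),'zmax',np.percentile(q[:,2],99).round(4))
```

```text
wrist 8294 slope,z [ 0.0056 -0.0031  0.0835] ((0.47456780076026917, -0.1410929411649704), (0.11067085713148117, 0.12353421747684479), 75.56947326660156) zmax 0.0855
scene 593 slope,z [-0.0158 -0.0161  0.0845] ((0.48147085309028625, -0.1381557732820511), (0.10902275890111923, 0.12238646298646927), 75.11923217773438) zmax 0.0876
side 1824 slope,z [0.0074 0.0123 0.0805] ((0.47410520911216736, -0.1449596881866455), (0.1109180748462677, 0.12738922238349915), 75.11997985839844) zmax 0.0829
```

View pics/z.png

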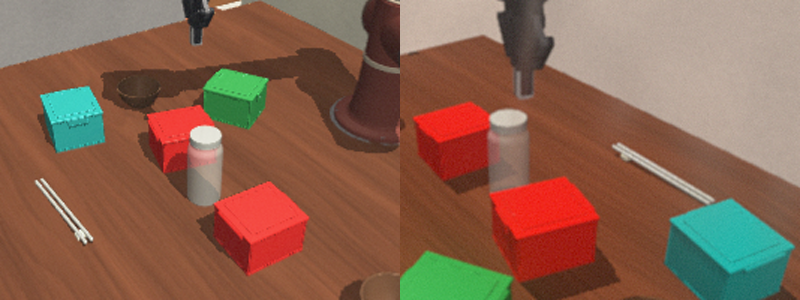

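The lid is level within measurement error (slope under 0.02) and the box and its neighbours are in place. The hand is about 175 mm above it, so I'm handing in.

```bash
python3 -c "
from plant import manip
print(manip.job_done())"
```

```text
the job is handed in; nothing more can be done
None
```

I pointed at the open red container for over two seconds without touching it, then pushed its lid fully shut and drew the hand clear; nothing else appeared to have moved, and the job was handed in after about 16 s on the robot's clock.

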